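Slide the rubber-faced block out of the cluster and give it a squirt of cleaner

ROBOT

A 6-joint arm with a two-finger parallel gripper is mounted at the origin on a cart in front of the work surface, level with it; the furniture and walls round the work are solid. World frame = base frame: x ahead of the robot, y to its left, z up, the work surface at z = 0. Lengths are in mm, angles in rad, forces in N, time in s.
With the tool pointing down it reaches from about 350 to 775 mm from the base axis. Payload 7.3 kg.
Tool frame: the origin (TCP) lies on the front face of the gripper's body, between the roots of the fingers; the fingertips stand 66 mm ahead of it and the grasp point (between the pads) lies 47 mm ahead of it (bot.tip_extent is the distance from the TCP to the fingertips, in mm); z points along the fingers, y is the line along which they close (so a half turn about z gives the same grasp; the last joint's range is limited). The gripper opens to 92 mm and grips with 3 to 60 N. Pads are 19 mm wide; open, the fingers measure 130 mm over their backs; the gripper's body (75 mm by 190 mm) begins 47 mm behind the grasp point.
Start: joints at [-1.359, 0.342, 1.524, -0, 1.275, -0.146], TCP at [183.884, -491.757, 292.241] pointing down, gripper open.
Joint ranges: [-2.53, 2.53], [-0.77, 2.02], [0.04, 2.7], [-1, 4.14], [0.28, 2.66], [-3.11, 3.11]. Speed limits (rad/s): [2.57, 2.57, 3.14, 3.14, 3.14, 3.14].

INTERFACE

Orientations are given as [roll, pitch, yaw] about the fixed x, y, z axes, in that order (R = Rz(yaw) Ry(pitch) Rx(roll)).
In Python, from plant import readout, viewer, order, bot gives the robot as it stands.
- The arm moves only by the shell command python3 -m creep 'ROWS'. ROWS is text: rows parted by semicolons, each of 7 numbers parted by spaces: the shift along the world's x, y, z in m, then the turn, a rotation vector about the world's x, y, z in rad, then the opening in per cent of the stroke, from 0 (shut) to 100 (fully open). A call has 1 to 8 rows; each row shifts and turns the commanded pose from where the row before left it; what a row does not reach is not made up. A row lasts 1/12 s, in which the tool goes at most 41.7 mm and 7.16 degrees, less where a joint would pass 70% of its speed; a pose out of reach is approached as far as the arm can. A call is refused whole if a number of a shift passes 0.0417 or a number of a turn 0.125, either way. A call with a gripper value outside its range is refused whole. The fingers move at their own pace and stop on an object; the grip force is fixed at half the most. Time passes only in rows, so rows that do not move let the fingers close. It gives the time, the measured TCP pose, the force, the opening and the grip force at its end, in the units of the state.
- readout.get_obs(): the state, without advancing time (a new reading comes with each control period).
- viewer.capture(name): name is "scene" or "top" or "wrist"; returns the picture (384x512x3 uint8, red, green, blue); there is no depth.
- viewer.camera_info(name): a dict with "fx", "fy", "cx", "cy" (pixels), "origin" and "rotation" of the camera in the world. Camera axes: x right, y up, looking along -z (the intrinsics and any distortion apply to the point x, -y, -z); pixel columns grow to the right and rows downward; lengths in mm; the calibration is good to about 2 mm. A picture is of the moment at which its call begins: read the wrist's pose just before it. camera_info takes no time and is no camera call; for the wrist camera it gives the pose at the moment of the call.
- order.close_job(): hands the job in; it is judged then, once.
The state is a dict: "time": time; "joint_positions": joint angles; "dq": joint speeds; "tau": joint torques, N m; "tool_pos": TCP position; "tcp_rot": TCP orientation; "contact_force": force on the tool from outside, world axes, zero at the start; "moment": the same for the moment, N m; "grip_width": finger opening in mm; "finger_force": force on a finger pad.
Only numpy, scipy, OpenCV 4.12 (cv2) and the standard library are available. Lean on these libraries where they do the work, as an engineer would, in place of code of your own. Each camera call takes 0.05 s, during which the arm holds its last target. There are 200 camera calls.

TASK

Four bench blocks stand pushed together in a square. Without shifting the other three, slide the low one with the round rubber face clear of them along the bench, pressing on its top only as hard as it takes (pressing hard dents the soft rubber). Then set it flat straight in front of the cleaner bottle's nozzle, its middle about 12 cm from the bottle's middle, press the bottle's cap all the way down for a moment and let it spring back up; leave everything else on the bench alone.

Things in the scene. Friction and masses are not known exactly. Their poses are not given: they have to be found in the camera images.
- pad_mid (a point): Loose rubber-faced slab, 60 x 60 mm, 0.22 to 0.34 kg: point on its middle, 6 mm above the bench; x, y along its sides. Its square 9 mm steel sole slides easily (friction 0.3); the round grey rubber pad on it, 56 mm wide, is worn to an unknown thickness (its top 11 to 16 mm above the bench: feel for it) and grips a fingertip (about 1), so a press of 8 to 15 N drags the slab.
- rubber (a joint): How far the rubber pad is squashed down, m: 0 untouched; it yields 1 mm for 15 N and recovers. Squashed by more than 2 mm (30 N) it counts as dented.
- steel_a_mid (a point): Centre (9 mm above the bench) of a loose plain steel bench block, 60 x 60 x 18 mm, 0.5 kg, one of the three in the 2 x 2 square with the rubber-faced one, 2 to 7 mm higher than it; x, y along its sides. Must stay where it is.
- steel_b_mid (a point): Centre (9 mm above the bench) of a loose plain steel bench block, 60 x 60 x 18 mm, 0.5 kg, one of the three in the 2 x 2 square with the rubber-faced one, 2 to 7 mm higher than it; x, y along its sides. Must stay where it is.
- steel_c_mid (a point): Centre (9 mm above the bench) of a loose plain steel bench block, 60 x 60 x 18 mm, 0.5 kg, one of the three in the 2 x 2 square with the rubber-faced one, 2 to 7 mm higher than it; x, y along its sides. Must stay where it is.
- bottle: The squat cleaner bottle, fixed to the bench by a round foot 68 mm wide; aluminium body 51 mm wide; 104 mm high in all with its cap up. Origin on the bench under its middle; its nozzle looks along its own -x axis; z up.
- cap_top (a point): Middle of the flat top of the bottle's round press cap (35 mm wide, with a short nozzle sticking out 27 mm from its axis); 104 mm above the bench when up. Axes as the bottle's.
- cap (a joint): How far the cap is pressed down, m: 0 up, 0.006 all the way down. A spring pushes it up with about 3.6 N when up and 7.2 N when down.
- wax: Bystander: loose lump of wax, 41 x 50 x 19 mm, near the vice. Origin under its middle.
- magnifier: Bystander: small loose folding loupe, 24 x 32 x 19 mm, on the near edge of the bench. Origin under its middle.
- pickle: Bystander: loose glass jar with a dark screw cap, 44 mm wide, 47 mm high, beyond the bottle to the right. Origin under its middle.
Not all that is in view belongs to the job. There is more than one size of the bottle; the one meant has the size given above. What is shaped like the part that bears steel_c_mid but pink is not meant.

How it is judged:
By the outcome, as a careful person would: the job done as asked, in the order asked, and still so for the second after the job is handed in, with the robot touching nothing.
It also fails if it takes over 61 s, if anything falls off the work surface, if the arm or the gripper's body presses on something with over 40 N, if the wrist force passes 120 N, or if a joint passes its speed limit or range.

## Working session

There is one attempt and no reset: what is moved stays moved. The work goes in short steps, Python scripts to look and compute and a shell command to move; the robot and the scene stay as the last step left them, time stands still between calls to the robot, and variables do not carry over. Pictures are saved under pics/ and viewed, at most 10 in all, crops included, and the job is handed in when it is done.

```bash
mkdir -p pics; ls; python3 - <<'E'
from plant import readout,viewer,bot
import cv2,numpy as np
a=viewer.capture("top");b=viewer.capture("scene")
cv2.imwrite("pics/top.png",a[...,::-1]);cv2.imwrite("pics/scene.png",b[...,::-1])
for n in("top","scene","wrist"):
  print(n,viewer.camera_info(n))
o=readout.get_obs();print(o)
E
```

```text
pics
top {'fx': 365.7566427226524, 'fy': 365.7566427226524, 'cx': 254.74531812260923, 'cy': 192.94048704358144, 'origin': array([ 367.36741831, -262.30249334,  941.6881769 ]), 'rotation': array([ 0.17931046, -0.00208476, -1.5689825 ])}
scene {'fx': 390.6055192617103, 'fy': 390.6055192617103, 'cx': 261.31509729305316, 'cy': 186.68744602352373, 'origin': array([ 136.95282669, -829.10292768,  894.6081836 ]), 'rotation': array([ 0.7070761 , -0.01895833, -0.58325002])}
wrist {'fx': 288.008160581926, 'fy': 288.008160581926, 'cx': 259.0785540856435, 'cy': 192.4221637064769, 'origin': array([ 251.25300995, -467.7876071 ,  385.29895264]), 'rotation': array([-0.27138901,  0.00298646, -1.21276418])}
{'time': 0.1, 'joint_positions': array([-1.35901093e+00,  3.42680665e-01,  1.52487739e+00, -1.71856733e-05,
        1.27539961e+00, -1.46023838e-01]), 'dq': array([ 0.00041765, -0.00234601, -0.00332997,  0.00045083,  0.00101441,
       -0.00180265]), 'tau': array([ 1.77691065e-03, -4.32003057e+01, -2.44695425e+01,  7.19498796e-02,
        5.25941479e-02, -5.57424221e-05]), 'tool_pos': array([ 183.81818046, -491.49616867,  291.61545604]), 'tcp_rot': array([-3.14023978e+00, -1.82356098e-04,  3.57814125e-01]), 'contact_force': array([-0.16444611, -0.13141416, -0.17182689]), 'moment': array([0.00476213, 0.02864833, 0.04257157]), 'finger_force': 0.0, 'grip_width': 91.47699478108606}
```

View pics/top.png

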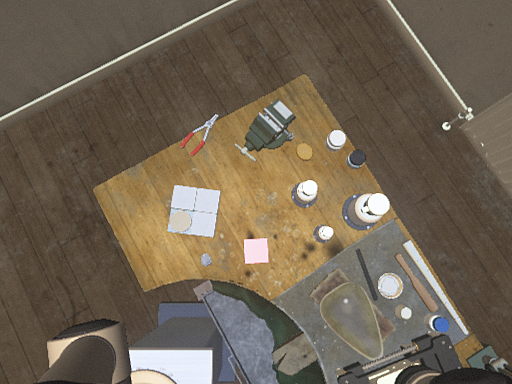

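View pics/scene.png

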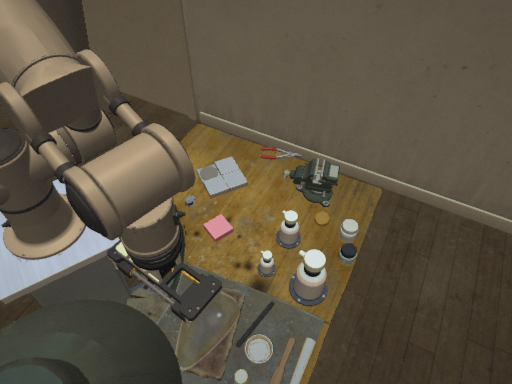

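The top view shows the 2x2 square near (194,211), with the round-pad slab at its lower left (181,220). The medium bottle at (305,192) has a foot about 26 px wide, which is about 68 mm, so it is the one meant.

```bash
cat > h.py <<'E'
import numpy as np,cv2
from scipy.spatial.transform import Rotation as R
from plant import viewer,readout
def ray(ci,u,v):
    d=np.array([(u-ci['cx'])/ci['fx'],-(v-ci['cy'])/ci['fy'],-1.])
    return np.array(ci['origin']),R.from_euler('xyz',ci['rotation']).as_matrix()@d
def onplane(ci,u,v,z):
    o,d=ray(ci,u,v); return (o+d*(z-o[2])/d[2])
def px(ci,p):
    q=R.from_euler('xyz',ci['rotation']).as_matrix().T@(np.array(p)-ci['origin'])
    return ci['cx']+ci['fx']*q[0]/-q[2], ci['cy']-ci['fy']*q[1]/-q[2]
E
python3 - <<'E'
from h import *
ci=viewer.camera_info("top");a=cv2.imread("pics/top.png")
sq=cv2.resize(a[175:250,155:235],None,fx=5,fy=5,interpolation=cv2.INTER_CUBIC)
bt=cv2.resize(a[165:240,280:360],None,fx=5,fy=5,interpolation=cv2.INTER_CUBIC)
s=cv2.imread("pics/scene.png");cs=viewer.camera_info("scene")
b2=cv2.resize(s[200:255,260:320],None,fx=6.7,fy=6.7,interpolation=cv2.INTER_CUBIC)[:375,:400]
cv2.imwrite("pics/crop.png",np.vstack([np.hstack([sq,bt]),]))
cv2.imwrite("pics/crop2.png",b2)
hsv=cv2.cvtColor(a,cv2.COLOR_BGR2HSV)
# square outline: low saturation, bright
m=cv2.inRange(hsv,(0,0,130),(179,70,255));m[:, :150]=0;m[:,240:]=0;m[:170]=0;m[250:]=0
m=cv2.morphologyEx(m,cv2.MORPH_CLOSE,np.ones((9,9)))
c=max(cv2.findContours(m,0,1)[0],key=cv2.contourArea);r=cv2.minAreaRect(c);bx=cv2.boxPoints(r)
P=np.array([onplane(ci,*p,18)[:2] for p in bx]);print(bx,P.round(1),[np.linalg.norm(P[i]-P[i-1]).round(1) for i in range(4)])
print(P.mean(0))
for n,(u,v,z) in dict(pad=(181,220,13),foot=(305,193,5),cap=(308,186,104)).items():print(n,onplane(ci,u,v,z).round(1))
print('scene cap',onplane(cs,291,213,104).round(1),'foot',onplane(cs,288,238,5).round(1))
E
```

```text
[[163.26183 231.15144]
 [168.97319 183.55681]
 [227.56941 190.58836]
 [221.85805 238.183  ]] [[ 436.5  -33.8]
 [ 558.9  -42.8]
 [ 540.8 -194.1]
 [ 419.2 -181.6]] [np.float64(148.8), np.float64(122.7), np.float64(152.4), np.float64(122.2)]
[ 488.85367594 -113.07353744]
pad [465.3 -76.4  13. ]
foot [ 537.3 -394.8    5. ]
cap [ 536.  -388.2  104. ]
scene cap [ 536.7 -386.5  104. ] foot [ 530.2 -394.5    5. ]
```

View pics/crop.png

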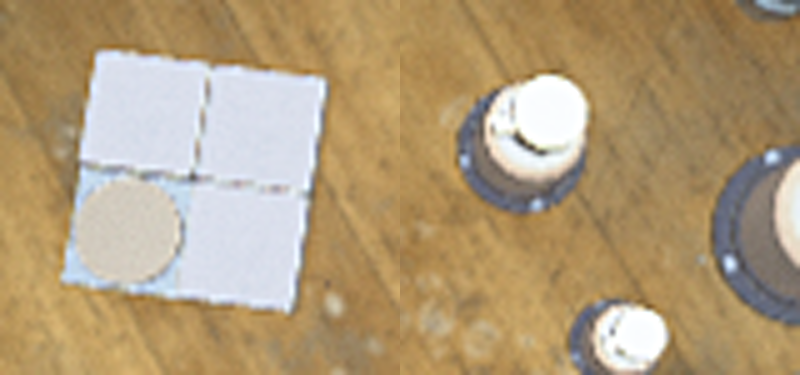

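View pics/crop2.png

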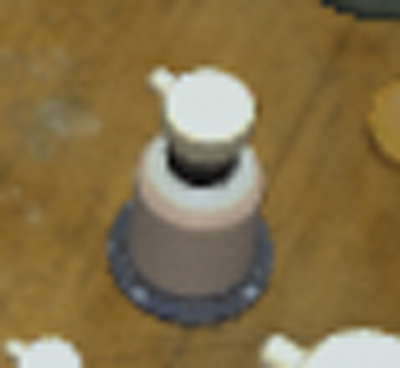

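Left crop: the slab's pad is at full-image (180.6,221.2), and the square's corners are (174,185), (220,190), (213,237) and (168,231). Right crop and scene crop: the cap is at top (310,187) and scene (291,215). The nozzle points left and slightly down in the top view, at scene (283,211).

```bash
python3 - <<'E'
from h import *
ct=viewer.camera_info("top");cs=viewer.camera_info("scene")
C=np.array([(97,51),(326,75),(292,311),(65,282)])/5+[155,175]
zs=[18,18,18,9]
P=np.array([onplane(ct,*c,z)[:2] for c,z in zip(C,zs)]);print(P.round(1),[np.linalg.norm(P[i]-P[i-1]).round(1) for i in range(4)],P.mean(0))
for i in range(4):
  e=P[i]-P[i-1];print(np.degrees(np.arctan2(e[1],e[0])).round(1))
print('pad',onplane(ct,180.6,221.2,13.5).round(1))
c1=onplane(ct,310.2,187,104);c2=onplane(cs,291.2,215.4,104);print('cap',c1,c2)
print('foot',onplane(ct,280+123/5,165+149/5,3),onplane(cs,260+190/6.7,200+250/6.7,3))
for z in (96,100,104): print('noz scene',z,onplane(cs,283.1,211.3,z)-c2,'top',onplane(ct,299.8,191,z)-c1)
E
```

```text
[[ 554.6  -57. ]
 [ 542.3 -175.1]
 [ 421.6 -160.3]
 [ 436.6  -43.6]] [np.float64(118.8), np.float64(118.8), np.float64(121.6), np.float64(117.6)] [ 488.77554565 -109.01398146]
-6.5
-96.0
173.0
82.7
pad [462.2 -75.6  13.5]
cap [ 533.59001094 -393.24770386  104.        ] [ 532.66246332 -392.822411    104.        ]
foot [ 532.87392702 -393.91109814    3.        ] [ 533.19586516 -392.25366181    3.        ]
noz scene 96 [-5.78195556 26.07280527 -8.        ] top [-8.06007747 23.46767774 -8.        ]
noz scene 100 [-7.7349918 23.7570097 -4.       ] top [-8.80816652 23.97603312 -4.        ]
noz scene 104 [-9.68802804e+00  2.14412141e+01  1.13686838e-13] top [-9.55625556 24.48438849  0.        ]
```

```bash
python3 -m creep '0.0232 0.0347 0 0 0 0.0913 0;0.0232 0.0347 0 0 0 0.0913 0;0.0232 0.0347 0 0 0 0.0913 0;0.0232 0.0347 0 0 0 0.0913 0;0.0232 0.0347 0 0 0 0.0913 0;0.0232 0.0347 0 0 0 0.0913 0;0.0232 0.0347 0 0 0 0.0913 0;0.0232 0.0347 0 0 0 0.0913 0'
python3 -m creep '0.0232 0.0347 -0.03 0 0 0.0913 0;0.0232 0.0347 -0.0 0 0 0.0913 0;0.0232 0.0347 -0.00 0 0 0.0913 0;0.0232 0.0347 0 0 0 0.0913 0;0 0 -0.04 0 0 0 0;0 0 -0.04 0 0 0 0;0 0 0 0 0 0 0;0 0 0 0 0 0 0'
python3 - <<'E'
from h import *
ci=viewer.camera_info("wrist");o=readout.get_obs();a=viewer.capture("wrist");cv2.imwrite("pics/w1.png",a[...,::-1])
print(o['tool_pos'],o['tcp_rot'],o['contact_force'])
print('pred px pad',px(ci,[462.5,-75.6,13.5]),'center',px(ci,[488.8,-109,18]))
hsv=cv2.cvtColor(a,cv2.COLOR_RGB2HSV);u,v=map(int,px(ci,[462.5,-75.6,13.5]));print(a[v-40:v+41:10,u].tolist())
E
```

```text
time: 0.77
tool_pos: [369.6, -212.7, 292.1]
tcp_rot: [-3.141, -0.0, 1.092]
contact_force: [0.5, -1.1, -0.1]
grip_width: 42.9
finger_force: 0.0
time: 1.43
tool_pos: [456.4, -82.2, 186.9]
tcp_rot: [-3.137, -0.001, 1.454]
contact_force: [0.8, -1.1, 0.2]
grip_width: 0.2
finger_force: 0.0
[456.43196251 -82.16124409 186.89862141] [-3.13651709e+00 -1.12799433e-03  1.45363129e+00] [ 0.81455189 -1.05401331  0.21049138]
pred px pad (np.float64(265.7387199704188), np.float64(182.03917029228)) center (np.float64(296.74705861702205), np.float64(213.55507248249114))
[[176, 131, 57], [198, 192, 175], [195, 187, 171], [190, 184, 168], [184, 179, 163], [180, 176, 160], [177, 172, 157], [134, 119, 101], [146, 129, 102]]
```

View pics/w1.png

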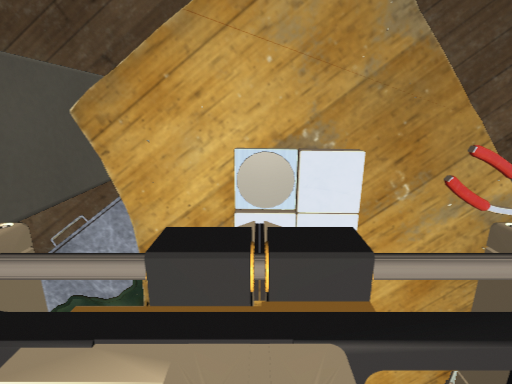

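Wrist view: the slab is at the corner of the square with its pad centre at (266,180), 2 px from my prediction of (265.7,182). The position is confirmed.

```bash
python3 -m creep '0 0 -0.03 0 0 0 0;0 0 -0.03 0 0 0 0;0 0 -0.02 0 0 0 0;0 0 0 0 0 0 0;0 0 0 0 0 0 0;0 0 0 0 0 0 0'
python3 - <<'E'
from h import *
import time
print(readout.get_obs())
E
```

```text
time: 1.98
tool_pos: [458.9, -83.5, 110.3]
tcp_rot: [3.137, 0.001, 1.453]
contact_force: [0.2, 0.3, -0.6]
grip_width: 0.7
finger_force: 0.0
{'time': 1.9833, 'joint_positions': array([-3.44606028e-01,  4.80041040e-01,  1.90982067e+00,  6.43228289e-05,
        7.47519864e-01, -2.26389975e-01]), 'dq': array([ 0.00314649, -0.00789665,  0.00317525, -0.00032374, -0.01041131,
       -0.00154356]), 'tau': array([-5.32621157e-02, -4.04524362e+01, -1.52534527e+01,  4.55875089e-02,
        8.29567225e-02, -7.31879136e-04]), 'tool_pos': array([458.86043545, -83.51378211, 110.25263046]), 'tcp_rot': array([3.13747917e+00, 9.02414135e-04, 1.45253134e+00]), 'contact_force': array([ 0.16729044,  0.25380315, -0.57155484]), 'moment': array([-0.0373271 , -0.07379863, -0.02018569]), 'finger_force': 0.0, 'grip_width': 0.716870686631785}
```

```bash
python3 -m creep '0.0036 0.008 -0.01 0 0 0 0;0 0 -0.01 0 0 0 0;0 0 -0.004 0 0 0 0;0 0 0 0 0 0 0;0 0 0 0 0 0 0'
```

```text
time: 2.4
tool_pos: [461.3, -74.5, 84.3]
tcp_rot: [3.141, 0.0, 1.454]
contact_force: [0.2, -1.0, -0.0]
grip_width: 0.3
finger_force: 0.0
```

```bash
python3 -m creep '0.001 -0.001 -0.001 0 0 0 0;0 0 -0.001 0 0 0 0;0 0 0 0 0 0 0'; python3 -m creep '0 0 -0.0007 0 0 0 0;0 0 0 0 0 0 0'
```

```text
time: 2.65
tool_pos: [462.2, -75.7, 82.1]
tcp_rot: [3.141, 0.0, 1.453]
contact_force: [-1.1, 0.7, -0.1]
grip_width: 0.5
finger_force: 0.0
time: 2.82
tool_pos: [462.0, -75.6, 81.2]
tcp_rot: [3.141, 0.0, 1.453]
contact_force: [-0.5, -0.2, 0.7]
grip_width: 0.5
finger_force: 0.0
```

```bash
python3 -m creep '0 0 -0.0007 0 0 0 0;0 0 0 0 0 0 0'
```

```text
time: 2.98
tool_pos: [462.0, -75.6, 80.5]
tcp_rot: [-3.142, -0.0, 1.453]
contact_force: [-0.6, -0.7, -0.4]
grip_width: 0.9
finger_force: 0.0
```

```bash
for i in 1 ; do python3 -m creep '0 0 -0.0007 0 0 0 0;0 0 0 0 0 0 0'|grep -E "pos|contact"; done
```

```text
tool_pos: [462.0, -75.6, 79.7]
contact_force: [-0.0, -0.6, 0.5]
```

```bash
python3 -m creep '0 0 -0.0007 0 0 0 0;0 0 0 0 0 0 0'|grep -E "pos|contact"
```

```text
tool_pos: [462.0, -75.6, 79.0]
contact_force: [-0.6, 0.1, 0.3]
```

```bash
python3 -m creep '0 0 -0.0006 0 0 0 0;0 0 0 0 0 0 0'|grep -E "pos|contact"
```

```text
tool_pos: [462.0, -75.6, 78.4]
contact_force: [0.9, 0.6, -0.2]
```

```bash
python3 -m creep '0 0 -0.0006 0 0 0 0;0 0 0 0 0 0 0'|grep -E "pos|contact"
```

```text
tool_pos: [462.0, -75.6, 77.8]
contact_force: [0.3, 0.2, -0.1]
```

```bash
python3 -m creep '0 0 -0.0005 0 0 0 0;0 0 0 0 0 0 0'|grep -E "pos|contact"
```

```text
tool_pos: [462.0, -75.6, 77.4]
contact_force: [0.1, -0.4, 0.1]
```

```bash
python3 -m creep '0 0 -0.0005 0 0 0 0;0 0 0 0 0 0 0'|grep -E "pos|contact"
```

```text
tool_pos: [462.0, -75.6, 76.9]
contact_force: [0.4, 0.3, 1.5]
```

```bash
python3 -m creep '0 0 -0.0004 0 0 0 0;0 0 0 0 0 0 0'|grep -E "pos|contact"
```

```text
tool_pos: [462.1, -75.6, 76.7]
contact_force: [-0.4, 0.5, 4.5]
```

```bash
python3 -m creep '0 0 -0.0005 0 0 0 0;0 0 -0.0003 0 0 0 0;0 0 0 0 0 0 0'|grep -E "pos|contact"
```

```text
tool_pos: [462.1, -75.6, 76.3]
contact_force: [-2.8, 1.0, 10.0]
```

```bash
python3 -m creep '-0.001 0.00127 0 0 0 0 0;-0.002 0.00253 0 0 0 0 0;-0.002 0.00253 0 0 0 0 0;-0.002 0.00253 0 0 0 0 0'|grep -E "pos|contact"
```

```text
tool_pos: [456.8, -67.6, 76.6]
contact_force: [2.7, -3.8, 6.3]
```

```bash
python3 -m creep '-0.001 0.00127 -0.0004 0 0 0 0;-0.002 0.00253 0 0 0 0 0;-0.002 0.00253 0 0 0 0 0;-0.002 0.00253 0 0 0 0 0'|grep -E "pos|contact"
```

```text
tool_pos: [450.3, -58.9, 76.5]
contact_force: [3.0, -3.3, 7.0]
```

```bash
python3 - <<'E'
from h import *
ct=viewer.camera_info("top");a=viewer.capture("top");o=readout.get_obs();print(o['tool_pos'],o['contact_force'])
cv2.imwrite("pics/t2.png",cv2.resize(a[175:265,135:245,::-1],None,fx=5,fy=5,interpolation=cv2.INTER_CUBIC))
E
```

```text
[449.81447799 -58.45018939  76.43341613] [ 3.04604114 -1.62525562  7.15655257]
```

View pics/t2.png

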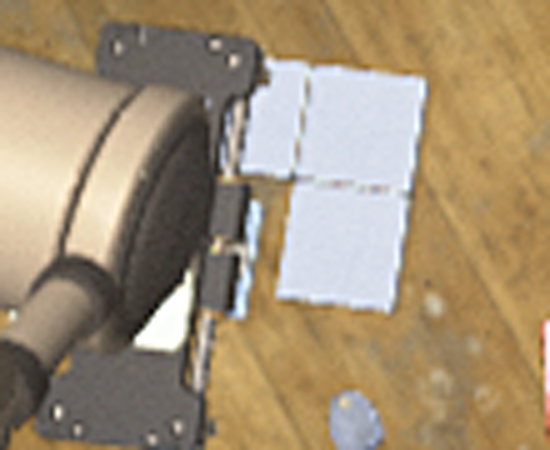

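The slab's edge follows the finger. There is a gap of about 18 mm between it (crop x≈262) and the steel block (x≈288), and the other three haven't moved.

```bash
python3 -m creep '-0.002 0.0025 -0.0002 0 0 0 0;-0.003 0.0037 0 0 0 0 0;-0.003 0.0037 0 0 0 0 0;-0.003 0.0037 0 0 0 0 0;-0.003 0.0037 0 0 0 0 0'|grep -E "pos|contact"
```

```text
tool_pos: [436.6, -41.6, 76.4]
contact_force: [2.6, -3.7, 8.2]
```

```bash
python3 -m creep '-0.003 0.0037 0 0 0 0 0;-0.003 0.0037 0 0 0 0 0;-0.003 0.0037 0 0 0 0 0;-0.003 0.0037 0 0 0 0 0;-0.001 0.001 0 0 0 0 0;0 0 0 0 0 0 0'|grep -E "pos|contact"
```

```text
tool_pos: [423.3, -25.4, 76.3]
contact_force: [3.3, -1.7, 8.5]
```

```bash
python3 -m creep '0 0 0.003 0 0 0 0;0 0 0.02 0 0 0 0;0 0 0.03 0 0 0 100;0 0 0.03 0 0 0 100;0 0 0.02 0 0 0 100;0 0 0 0 0 0 100;0 0 0 0 0 0 100'
python3 - <<'E'
from h import *
ci=viewer.camera_info("wrist");o=readout.get_obs();a=viewer.capture("wrist");cv2.imwrite("pics/w2.png",a[...,::-1])
print(o['tool_pos'],px(ci,[423.3,-25.4,11]))
hsv=cv2.cvtColor(a,cv2.COLOR_RGB2HSV)
m=cv2.inRange(hsv,(0,0,130),(179,75,255))
for c in cv2.findContours(m,0,1)[0]:
  if cv2.contourArea(c)>1200:
    r=cv2.minAreaRect(c);P=np.array([onplane(ci,*p,9)[:2] for p in cv2.boxPoints(r)]);print(np.round(r[0]),P.mean(0).round(1),[np.linalg.norm(P[i]-P[i-1]).round(1) for i in range(2)],np.degrees(np.arctan2(*(P[1]-P[0])[::-1])).round(1))
E
```

```text
time: 6.62
tool_pos: [421.3, -24.8, 178.7]
tcp_rot: [3.139, 0.0, 1.453]
contact_force: [-0.9, 0.3, 0.3]
grip_width: 28.8
finger_force: 0.0
[421.25557521 -24.81067679 178.7264095 ] (np.float64(261.13631201107967), np.float64(191.0016077204599))
[ 92. 369.] [ 207.1 -212.9] [np.float64(41.1), np.float64(206.7)] -6.7
[ 70. 295.] [ 210.3 -115.9] [np.float64(57.8), np.float64(38.3)] 72.0
[469. 270.] [ 625.4 -134.4] [np.float64(18.6), np.float64(85.5)] -6.7
[ 46. 270.] [194.8 -83. ] [np.float64(17.7), np.float64(93.4)] -6.7
[260. 283.] [ 410.1 -124.8] [np.float64(52.1), np.float64(110.7)] -6.7
[373. 216.] [528. -64.] [np.float64(63.9), np.float64(24.4)] 84.1
[262. 188.] [423.9 -23.4] [np.float64(59.6), np.float64(59.6)] -6.7
```

View pics/w2.png

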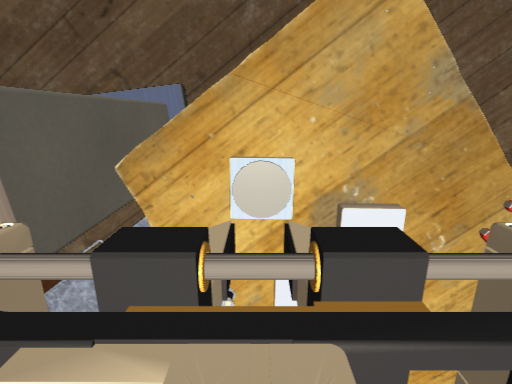

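Wrist view: the slab stands free at (262,188), which is (423.9,-23.4), 59.6 mm square, yaw -6.7°. It is clear of the steel block at (373,216).

```bash
python3 -m creep '0.0026 0.0014 0 0 0 0 100;0 0 0 0 0 0 100;0 0 -0.02 0 0 0 100;0 0 -0.03 0 0 0 100;0 0 -0.03 0 0 0 100;0 0 -0.01 0 0 0 100;0 0 0 0 0 0 100;0 0 0 0 0 0 100'
```

```text
time: 7.33
tool_pos: [423.2, -23.2, 87.2]
tcp_rot: [-3.139, -0.0, 1.453]
contact_force: [0.2, -0.2, 0.0]
grip_width: 86.4
finger_force: 0.0
```

```bash
python3 -m creep '0.0005 0 -0.008 0 0 0 100;0 0 -0.007 0 0 0 100;0 0 -0.0025 0 0 0 100;0 0 0 0 0 0 100;0 0 0 0 0 0 100'
```

```text
time: 7.75
tool_pos: [424.2, -23.4, 70.7]
tcp_rot: [3.141, 0.0, 1.453]
contact_force: [0.0, -0.1, 0.0]
grip_width: 92.0
finger_force: 0.0
```

```bash
python3 -m creep '0 0 -0.0022 0 0 0 100;0 0 0 0 0 0 50;0 0 0 0 0 0 50;0 0 0 0 0 0 50;0 0 0 0 0 0 50;0 0 0 0 0 0 50;0 0 0 0 0 0 50'
```

```text
time: 8.33
tool_pos: [424.2, -23.4, 68.5]
tcp_rot: [3.141, 0.0, 1.453]
contact_force: [0.2, 0.9, 0.9]
grip_width: 59.2
finger_force: 30.0
```

```bash
python3 -m creep '0 0 0.005 0 0 0 50;0 0 0.02 0 0 0 50;0 0 0.03 0 0 0 50;0.002 -0.01 0.03 0 0 0 50;0.007 -0.025 0.02 0 0 0.04 50;0.009 -0.033 0 0 0 0.06 50;0.009 -0.033 0 0 0 0.06 50;0.009 -0.033 0 0 0 0.06 50'; python3 -m creep '0.009 -0.033 0 0 0 0.06 50;0.009 -0.033 0 0 0 0.06 50;0.008 -0.029 0 0 0 0.06 50;0.005 -0.02 0 0 0 0.03 50;0.001 -0.006 0 0 0 0.01 50;0 0 0 0 0 0 50;0 0 0 0 0 0 50'
python3 - <<'E'
from h import *
ci=viewer.camera_info("wrist");o=readout.get_obs();a=viewer.capture("wrist");cv2.imwrite("pics/w3.png",a[...,::-1])
print(ci);print(px(ci,[533,-393,104]),px(ci,[533,-393,0]),px(ci,[525,-368,98]))
E
```

```text
time: 9.0
tool_pos: [460.2, -158.6, 174.2]
tcp_rot: [3.141, 0.0, 1.677]
contact_force: [1.2, -0.1, -2.9]
grip_width: 59.4
finger_force: 30.0
time: 9.58
tool_pos: [491.5, -277.5, 173.0]
tcp_rot: [-3.141, -0.002, 1.892]
contact_force: [0.0, -0.1, -2.2]
grip_width: 59.5
finger_force: 30.0
{'fx': 288.008160581926, 'fy': 288.008160581926, 'cx': 259.0785540856435, 'cy': 192.4221637064769, 'origin': array([ 468.89554192, -210.81154954,  266.75448701]), 'rotation': array([-0.26713841,  0.00175472,  0.32170918])}
(np.float64(263.919534769701), np.float64(390.8889734666584)) (np.float64(262.51474449080735), np.float64(300.65714975457837)) (np.float64(264.3997973439848), np.float64(354.5237144352246))
```

View pics/w3.png

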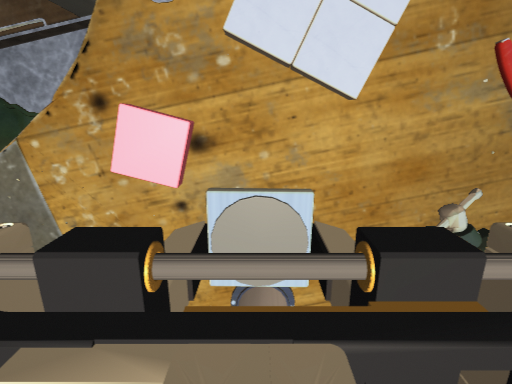

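The slab is held level in the gripper, and the bottle is hidden behind it at about (263,290). I'll rise and go past the bottle so the wrist camera can see the nozzle direction.

```bash
python3 -m creep '0 0 0.03 0 0 0 50;0.002 -0.003 0.038 0 0 0 50;0.005 -0.015 0.035 0 0 0 50;0.01 -0.03 0.01 0 0 0 50;0.01 -0.034 0 0 0 0 50;0.01 -0.034 0 0 0 0 50;0.002 -0.012 0 0 0 0 50;0 0 0 0 0 0 50'; python3 -m creep '0 0 0 0 0 0 50'
python3 - <<'E'
from h import *
ci=viewer.camera_info("wrist");a=viewer.capture("wrist")
cv2.imwrite("pics/w4.png",a[...,::-1])
print(px(ci,[533,-393,104]),px(ci,[533,-393,0]))
np.save("ci4.npy",ci,allow_pickle=True)
E
```

```text
time: 10.3
tool_pos: [531.1, -407.7, 285.3]
tcp_rot: [-3.141, -0.001, 1.892]
contact_force: [-0.8, 0.6, -3.6]
grip_width: 59.3
finger_force: 30.0
time: 10.38
tool_pos: [531.1, -405.2, 285.6]
tcp_rot: [-3.141, -0.002, 1.893]
contact_force: [0.1, 0.7, -1.9]
grip_width: 59.9
finger_force: 30.0
(np.float64(265.694902463022), np.float64(176.85166820964324)) (np.float64(264.0719543806303), np.float64(160.25668899274135))
```

View pics/w4.png

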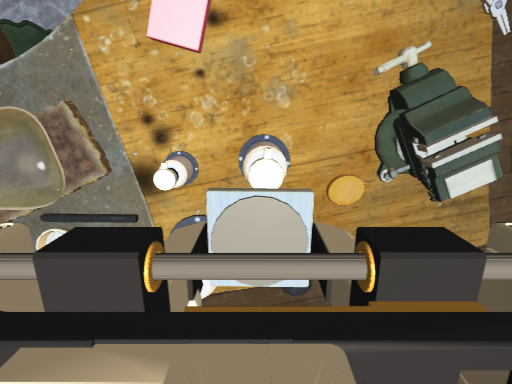

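Top of this view: the bottle is at about (265,165), directly in line with the gripper, with the nozzle apparently pointing straight up in the image. I'll measure the nozzle numerically.

```bash
python3 - <<'E'
from h import *
ci=np.load("ci4.npy",allow_pickle=True).item();a=cv2.imread("pics/w4.png")
g=cv2.cvtColor(a,cv2.COLOR_BGR2HSV)
for v in range(132,190,3): print(v,' '.join('%3d/%-3d'%(g[v,u,2],g[v,u,1]) for u in range(242,292,4)))
c=[266,174]
for ang in (100,104,108.5,112,116):
  t=np.radians(ang);print(ang,px(ci,[533+27*np.cos(t),-393+27*np.sin(t),97]))
E
```

```text
132 184/165 174/167 173/169 175/173 206/165 203/162 203/161 193/159 201/159 206/158 201/161 202/148 189/166
135 195/162 181/168 169/172 168/170  89/52  115/71  189/49   96/21  187/161 198/162 200/145 212/100 200/143
138 164/168 178/169 113/124 111/64  114/69  113/65  211/50  109/68  109/66  149/125 202/134 205/131 206/129
141 188/172 138/142 110/60  114/69  111/51  115/53  114/22  113/56  109/68  112/68  157/97  191/127 199/119
144 181/175 107/55   89/43  115/27  133/58  144/58  154/58  155/58  121/13  117/59  115/69  194/146 196/124
147  87/15  106/58  105/22  134/57  240/39  245/27  210/44  226/43  194/54  123/15  113/68  141/63  199/128
150 105/56   90/45  139/59  242/36  245/21  247/6   254/3   254/1   244/16  220/50  105/34  114/67  189/169
153 106/53  105/15  238/41  246/9   250/5   245/9   254/1   254/1   247/5   245/14  164/37  109/63  185/170
156 113/50  205/53  243/26  249/5   249/7   238/9   254/1   254/3   252/7   249/4   245/18  117/65  172/160
159 146/42  230/48  248/3   247/4   134/59  236/41  248/25  213/51  246/9   252/7   247/12   96/61  171/151
162  90/25  233/43  
[... 701 characters left out ...]
   255/2   243/36  190/134 190/157
183 168/149 181/144 237/47  255/2   255/2   255/2   255/2   255/2   255/2   255/2   177/140 153/163 172/169
186 174/144 175/140 176/145 254/1   255/2   255/2   255/2   255/2   255/2   253/6   174/154 166/161 152/164
189 105/53  103/50  104/51  104/49  104/49  104/49  101/50  104/51  104/49  102/50  105/51  106/53  105/53 
100 (np.float64(269.8020994334969), np.float64(148.55258852958477))
104 (np.float64(267.88517638203615), np.float64(148.33253842235547))
108.5 (np.float64(265.714607182844), np.float64(148.2463969979675))
112 (np.float64(264.02496199312935), np.float64(148.29795121500524))
116 (np.float64(262.1019001166493), np.float64(148.48360013713543))
```

```bash
python3 - <<'E'
from h import *
a=cv2.imread("pics/w4.png")
for v in (148,150,152,154,156,158): print(v,a[v,256:282].min(1).tolist())
for v in (170,175,180,185): 
  r=np.where(a[v,235:300].min(1)>247)[0]+235;print(v,r.min(),r.max())
o=readout.get_obs();print(o['time'],o['tool_pos'],o['tcp_rot'])
for t in (105,107):
  t=np.radians(t);print(533+120*np.cos(t),-393+120*np.sin(t))
E
```

```text
148 [206, 213, 215, 218, 221, 222, 223, 194, 163, 193, 183, 175, 163, 133, 152, 186, 212, 222, 220, 195, 147, 128, 122, 109, 75, 71]
150 [217, 222, 225, 231, 237, 239, 241, 220, 181, 236, 251, 253, 253, 253, 253, 251, 238, 217, 229, 226, 222, 212, 177, 131, 121, 85]
152 [237, 242, 244, 245, 245, 245, 244, 236, 204, 242, 252, 253, 253, 253, 253, 248, 243, 240, 239, 233, 231, 230, 230, 227, 214, 167]
154 [245, 244, 245, 244, 243, 242, 235, 219, 223, 247, 253, 253, 253, 253, 252, 243, 243, 243, 244, 245, 246, 241, 235, 232, 231, 227]
156 [244, 243, 242, 242, 242, 243, 230, 206, 235, 250, 253, 253, 253, 253, 251, 234, 237, 245, 245, 245, 244, 244, 245, 244, 236, 232]
158 [242, 241, 229, 195, 165, 104, 120, 136, 197, 239, 245, 250, 253, 252, 246, 224, 225, 243, 244, 245, 246, 246, 247, 246, 244, 237]
170 251 281
175 250 282
180 250 281
185 253 278
10.4333 [ 531.11363668 -404.5645876   286.02332842] [-3.14120155e+00 -2.12280937e-03  1.89426263e+00]
501.9417145876975 -277.0889008453118
497.9153954332716 -278.2434292844357
```

```bash
python3 -m creep '-0.003 0.016 0 0 0 -0.01 50;-0.008 0.036 0 0 0 -0.02 50;-0.008 0.036 0 0 0 -0.02 50;-0.007 0.032 0 0 0 -0.02 50;-0.002 0.008 -0.02 0 0 -0.01 50;0 0 -0.035 0 0 0 50;0 0 -0.035 0 0 0 50;0 0 -0.02 0 0 0 50'; python3 -m creep '0 0 -0.02 0 0 0 50;0 0 0 0 0 0 50;0 0 0 0 0 0 50'
```

```text
time: 11.1
tool_pos: [501.7, -274.9, 174.1]
tcp_rot: [-3.139, -0.003, 1.816]
contact_force: [-0.9, 0.3, -2.9]
grip_width: 59.4
finger_force: 30.0
time: 11.35
tool_pos: [502.7, -276.7, 156.5]
tcp_rot: [-3.141, -0.002, 1.815]
contact_force: [-0.1, 1.0, -2.6]
grip_width: 59.5
finger_force: 30.0
```

```bash
python3 -m creep '0.001 0 -0.03 0 0 0 50;0 0 -0.03 0 0 0 50;0 0 -0.012 0 0 0 50;0 0 -0.006 0 0 0 50;0 0 0 0 0 0 50;0 0 0 0 0 0 50'
```

```text
time: 11.85
tool_pos: [505.0, -278.7, 80.2]
tcp_rot: [3.14, 0.002, 1.814]
contact_force: [0.3, 0.1, -2.5]
grip_width: 59.5
finger_force: 30.0
```

```bash
python3 -m creep '-0.001 0.0015 -0.006 0 0 0 50;0 0 -0.0035 0 0 0 50;0 0 0 0 0 0 50;0 0 0 0 0 0 50'
```

```text
time: 12.18
tool_pos: [503.1, -276.9, 69.1]
tcp_rot: [3.141, 0.0, 1.813]
contact_force: [-0.1, 0.2, -2.8]
grip_width: 59.4
finger_force: 30.0
```

```bash
python3 -m creep '0 0 -0.0005 0 0 0 50;0 0 -0.0001 0 0 0 50;0 0 0 0 0 0 50'|grep -E "pos|contact"
```

```text
tool_pos: [503.3, -277.0, 68.5]
contact_force: [0.5, 0.2, -1.9]
```

```bash
python3 -m creep '0 0 -0.0003 0 0 0 50;0 0 0 0 0 0 50;0 0 0 0 0 0 80;0 0 0 0 0 0 100;0 0 0 0 0 0 100;0 0 0 0 0 0 100;0 0 0 0 0 0 100;0 0 0 0 0 0 100'
```

```text
time: 13.1
tool_pos: [503.1, -276.9, 68.0]
tcp_rot: [3.142, 0.0, 1.813]
contact_force: [0.0, -0.4, -0.2]
grip_width: 90.7
finger_force: 0.0
```

```bash
python3 -m creep '0 0 0.01 0 0 0 100;0 0 0.035 0 0 0 100;0 0 0.04 0 0 0 0;0 0 0.04 0 0 0 0;0 0 0.015 0 0 0 0;0.007 -0.025 0 0 0 0 0;0.009 -0.035 0 0 0 0 0;0.009 -0.035 0 0 0 0 0'; python3 -m creep '0.004 -0.015 0 0 0 0 0;0.001 -0.006 0 0 0 0 0;0 0 0 0 0 0 0;0 0 0 0 0 0 0;0 0 0 0 0 0 0'
python3 - <<'E'
from h import *
ci=viewer.camera_info("wrist");a=viewer.capture("wrist")
cv2.imwrite("pics/w5.png",a[...,::-1])
hsv=cv2.cvtColor(a,cv2.COLOR_RGB2HSV);m=cv2.inRange(hsv,(0,0,130),(179,75,255))
print(px(ci,[503,-277,9]),px(ci,[533,-393,104]))
for c in cv2.findContours(m,0,1)[0]:
  if cv2.contourArea(c)>800:
    r=cv2.minAreaRect(c);P=np.array([onplane(ci,*p,9)[:2] for p in cv2.boxPoints(r)]);print(np.round(r[0]),P.mean(0).round(1),[np.linalg.norm(P[i]-P[i-1]).round(1) for i in range(2)])
E
```

```text
time: 13.77
tool_pos: [528.7, -372.4, 210.2]
tcp_rot: [3.14, 0.002, 1.815]
contact_force: [1.2, -0.3, -0.6]
grip_width: 56.5
finger_force: 0.0
time: 14.18
tool_pos: [533.0, -391.5, 208.2]
tcp_rot: [-3.141, -0.001, 1.814]
contact_force: [0.7, -0.2, -0.3]
grip_width: 22.9
finger_force: 0.0
(np.float64(258.13081749957973), np.float64(60.30872096250428)) (np.float64(259.2378667817678), np.float64(215.6631649734281))
[463. 270.] [ 782.2 -434.2] [np.float64(18.0), np.float64(108.4)]
[259. 270.] [ 556.9 -490.4] [np.float64(17.9), np.float64(99.5)]
[ 52. 270.] [ 327.3 -547.7] [np.float64(18.4), np.float64(116.7)]
[144. 211.] [ 420.1 -452.2] [np.float64(39.4), np.float64(69.7)]
[258. 198.] [ 535.5 -409. ] [np.float64(62.2), np.float64(81.3)]
[257.  60.] [ 501.8 -277.9] [np.float64(65.1), np.float64(59.7)]
[435.  42.] [ 657.5 -223.1] [np.float64(24.1), np.float64(64.1)]
[131.  24.] [ 383.4 -275.7] [np.float64(63.0), np.float64(44.4)]
```

View pics/w5.png

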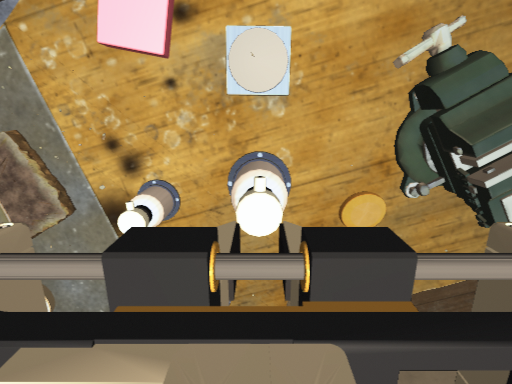

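The slab lies flat at (258,60), straight in front of the nozzle (259,184), and the cap centre is at (259,214), as predicted. Next I'll press the cap.

```bash
python3 -m creep '0 -0.0015 0 0 0 0 0;0 0 0 0 0 0 0;0 0 0 0 0 0 0;0 0 -0.01 0 0 0 0;0 0 -0.015 0 0 0 0;0 0 -0.01 0 0 0 0;0 0 0 0 0 0 0;0 0 0 0 0 0 0'
```

```text
time: 14.9
tool_pos: [532.9, -394.2, 172.2]
tcp_rot: [-3.141, -0.001, 1.813]
contact_force: [0.0, -0.3, -1.0]
grip_width: 0.3
finger_force: 0.0
```

```bash
python3 -m creep '0 0.001 -0.002 0 0 0 0;0 0 -0.002 0 0 0 0;0 0 -0.002 0 0 0 0;0 0 -0.001 0 0 0 0;0 0 0 0 0 0 0'|grep -E "pos|contact"
```

```text
tool_pos: [533.4, -393.5, 166.7]
contact_force: [-0.1, 0.6, 4.7]
```

```bash
python3 -m creep '0 0 -0.001 0 0 0 0;0 0 -0.0005 0 0 0 0;0 0 0 0 0 0 0'|grep -E "pos|contact"
```

```text
tool_pos: [533.4, -393.5, 165.4]
contact_force: [-1.5, 1.3, 6.6]
```

```bash
python3 -m creep '0 0 -0.001 0 0 0 0;0 0 -0.001 0 0 0 0;0 0 0 0 0 0 0;0 0 0 0 0 0 0'|grep -E "pos|contact"
```

```text
tool_pos: [533.4, -393.5, 163.8]
contact_force: [-1.8, 2.1, 6.7]
```

```bash
python3 -m creep '0 0 -0.001 0 0 0 0;0 0 0 0 0 0 0;0 0 0 0 0 0 0'|grep -E "pos|contact"
```

```text
tool_pos: [533.4, -393.5, 163.7]
contact_force: [-2.6, 3.7, 12.3]
```

The cap is bottomed: force jumped to 12 N with no further travel. I'll hold briefly, then lift well clear.

```bash
python3 -m creep '0 0 -0.0005 0 0 0 0;0 0 0 0 0 0 0;0 0 0 0 0 0 0;0 0 0 0 0 0 0;0 0 0.003 0 0 0 0;0 0 0.006 0 0 0 0;0 0 0.02 0 0 0 0;0 0 0.04 0 0 0 0'; python3 -m creep '0 0 0.04 0 0 0 0;-0.01 -0.01 0.04 0 0 0 0;-0.03 -0.02 0 0 0 0 0;-0.035 -0.02 0 0 0 0 0;-0.035 -0.02 0 0 0 0 0;-0.035 -0.02 0 0 0 0 0;-0.03 -0.01 0 0 0 0 0;0 0 0 0 0 0 0'
python3 - <<'E'
from h import *
ct=viewer.camera_info("top");a=viewer.capture("top");cs=viewer.camera_info("scene");b=viewer.capture("scene")
old=cv2.imread("pics/top.png")[...,::-1]
d=cv2.absdiff(a,old).max(2);print('steel px change',d[183:208,172:222].max(),d[208:238,198:218].max())
P=[px(ct,p) for p in ([503,-277,9],[533,-393,104])];print(P)
olds=cv2.imread("pics/scene.png")[...,::-1];ds=cv2.absdiff(b,olds).max(2);print('bottle scene',ds[205:250,272:305].max(), 'top', d[175:210,290:322].max())
hsv=cv2.cvtColor(a,cv2.COLOR_RGB2HSV);m=cv2.inRange(hsv,(0,0,130),(179,70,255))
for c in cv2.findContours(m,0,1)[0]:
  if cv2.contourArea(c)>300:
    r=cv2.minAreaRect(c);print(np.round(r[0]),r[1],onplane(ct,*r[0],10).round(1))
E
```

```text
time: 16.82
tool_pos: [531.4, -392.0, 225.5]
tcp_rot: [-3.136, -0.009, 1.813]
contact_force: [1.2, -0.9, -1.4]
grip_width: 0.2
finger_force: 0.0
time: 17.48
tool_pos: [353.0, -495.6, 309.2]
tcp_rot: [-3.139, -0.0, 1.808]
contact_force: [0.4, -0.3, 0.1]
grip_width: 0.5
finger_force: 0.0
steel px change 21 11
[(np.float64(259.79281511184405), np.float64(205.7231272301593)), (np.float64(310.1003175125302), np.float64(187.2476712859508))]
bottle scene 144 top 13
[172. 366.] (35.0, 81.0) [117.8 -66.3  10. ]
[464. 358.] (22.203298568725586, 35.80427169799805) [ 136.6 -765.6   10. ]
[500. 341.] (18.15687370300293, 25.848947525024414) [ 173.6 -856.6   10. ]
[241. 321.] (75.79814910888672, 41.374107360839844) [ 220.5 -231.    10. ]
[ 56. 336.] (93.99998474121094, 110.99998474121094) [184.1 216.6  10. ]
[344. 365.] (127.30378723144531, 192.07591247558594) [ 119.8 -476.9   10. ]
[444. 301.] (83.62893676757812, 12.969194412231445) [ 267.8 -730.3   10. ]
[411. 281.] (65.72570037841797, 39.82670974731445) [ 315.6 -651.2   10. ]
[256. 251.] (24.51466941833496, 23.828506469726562) [ 388.9 -266.8   10. ]
[489. 271.] (116.80377197265625, 83.69798278808594) [ 338.8 -849.9   10. ]
[368. 206.] (26.346248626708984, 40.39533615112305) [ 503.  -556.6   10. ]
[262. 205.] (23.685205459594727, 27.357906341552734) [ 504.8 -282.2   10. ]
[194. 211.] (47.517578125, 47.8004264831543) [ 490.1 -107.3   10. ]
[307. 190.] (20.610862731933594, 22.71579933166504) [ 544.2 -399.8   10. ]
[430.  58.] (147.37161254882812, 10.315807342529297) [ 919.  -750.1   10. ]
[118.  59.] (3.3131723403930664, 265.64794921875) [913.  115.9  10. ]
```

```bash
python3 -c "
from plant import order;print(order.close_job())"
```

```text
the job is handed in; nothing more can be done
None
```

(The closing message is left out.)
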